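# Clamp a round blank in the V-block fixture

### The job

Lift the long white blank from its plywood cradle, lay it gently in the two V-blocks and slide it along to the red end stop until the sprung orange pin is fully in and the blank's end is pressed firmly home on the steel collar (push with about 10 N). Then swing the yellow strap over and press it down until its sprung pad is squeezed about half way on the blank, and let go; leave the gear, screwdriver, grey stub, bottle and brass ring where they are.

Things in the scene. Friction and masses are not known exactly. Their poses are not given: they have to be found in the camera images.
- blank: White plastic round bar, 28 mm diameter, 220 mm long, about 0.2 kg, smooth and the same at both ends. Origin at its middle on its axis; x along its axis. At the start it lies level in the plywood cradle's notches, axis 45 mm above the table.
- cradle: Low plywood cradle, fixed to the table. Origin under its middle, x along the bar. Two notched cheeks (12 mm thick, 68 mm across, 46 mm high) stand at x = -75 and +75 mm; between them is only a 6 mm floor board, so the bar is free to grip at its middle.
- fixture: Clamping fixture, fixed: blue base plate (from local x = -150 to +95 mm, 150 mm across, 12 mm thick) with two aluminium V-blocks, red end stop and yellow strap. Origin on the table; z up; x along the V axis, away from the stop. The strap's two hinge lugs, 104 mm high, stand on the +y side (y = 45 to 65, x = -84 to -48 mm). Beyond x = +95 mm is bare table.
- v_mid (a point): Point on the V axis at fixture (0, 0, 60) mm, axes as the fixture's: a seated blank's axis passes through it along x. 90-degree V-blocks, 57 mm wide, tops at z = 61 mm above the table, fill fixture x = -84 to -48 and +55 to +91 mm; the gap between them is free down to the base plate.
- stop: Red end-stop bracket, 16 x 36 x 64 mm, top 76 mm above the table. Origin under its middle, at fixture (-138, 0, 12) mm. A screw through it carries a round steel collar (20 mm diameter, on the V axis) facing fixture +x. The screw is set anew each time and is not reported: the collar's face lies between fixture x = -100 and -86 mm. It does not give when pushed.
- stop_pin (a joint): Orange sprung pin, 8 mm diameter, standing 6 mm out of the collar's face. Value = how far it is pushed in, m: 0 free, 0.006 with the blank's end against the collar. Its spring is very light (0.1 N per mm), less than the blank's sliding friction in the Vs (1 to 3.5 N), so the blank stays where it is left.
- strap (a joint): Hinge angle of the yellow strap, rad: 0 = level across the V-blocks, grows as it opens up and back to the fixture's +y side; about 1.6 to 1.95 at the start. The hinge is stiff (0.6 N m, about 5 N at the handle) and the strap stays where it is left. On a seated blank the pad first touches at about 0.07 and is half squeezed at about 0.
- strap_hinge (a point): Point on the strap's hinge axis in the middle of the strap's width, fixture (-66, 55, 92) mm. The hinge axis is parallel to the fixture's x. The strap is 20 mm wide, 10 mm thick.
- strap_handle (a point): Middle of the black round handle bar's free part: 10 mm diameter, parallel to the hinge axis, 115 mm from it, at fixture x = -102 mm, running 20 mm either way, on the strap's side towards the stop. At strap angle q it is at fixture y = 55 - 115 cos q, z = 92 + 115 sin q mm.
- pad (a joint): Black rubber pad (20 mm diameter) under the strap, 55 mm from the hinge. Value = how far it is squeezed up against its spring, m: 0 free, 0.009 squeezed solid; spring 1.2 N per mm. The strap's hinge holds the squeeze after release.
- gear: Bystander: flat dark wooden gear, 68 mm across, 6 mm thick, loose. Origin under its middle.
- driver: Bystander: loose screwdriver lying on the table. Origin on its underside, x along its length.
- stub: Bystander: grey plastic stub, 36 mm diameter, 45 mm high, standing loose. Origin under its middle.
- oil: Bystander: small bottle, 44 mm diameter, 100 mm high, loose. Origin under its middle.
- collar: Bystander: loose brass ring, 44 mm outside diameter, 14 mm high. Origin under its middle.

How it is judged:
By the outcome, as a careful person would: the job done as asked, in the order asked, and still so for the second after the job is handed in, with the robot touching nothing.
It also fails if it takes over 72 s, if anything falls off the work surface, if the arm or the gripper's body presses on something with over 40 N, if the wrist force passes 120 N, or if a joint passes its speed limit or range.

### The arm

A 6-joint arm with a two-finger parallel gripper is mounted at the origin on the work surface. World frame = base frame: x ahead of the robot, y to its left, z up, the work surface at z = 0. Lengths are in m, angles in degrees, forces in N, time in s.
With the tool pointing down it reaches from about 0.375 to 0.9 m from the base axis. Payload 3.1 kg.
Tool frame: the origin (TCP) lies between the finger pads; the fingertips stand 22 mm ahead of it and the grasp point (between the pads) lies 3 mm ahead of it (bot.tip_extent is the distance from the TCP to the fingertips, in m); y points along the fingers, z is the direction in which the jaws open and shut, and the axes are right-handed (so a half turn about y gives the same grasp; the last joint's range is limited). The gripper opens to 87 mm and grips with 3 to 60 N. Pads are 19 mm wide; open, the fingers measure 117 mm over their backs; the gripper's body (75 mm by 190 mm) begins 51 mm behind the grasp point.
Start: joints at [-87.462, 30.224, 82.088, -0, 67.689, -10.227], TCP at [0.138, -0.61, 0.245] pointing down, gripper open.
Joint ranges: [-176.69, 176.69], [-43.24, 126.21], [12.49, 139.97], [-82, 262], [0, 151.66], [-163.58, 163.58]. Speed limits (degrees/s): [159.86, 159.86, 180, 180, 180, 180].

### API

Orientations are given as a 3x3 rotation matrix whose columns are the frame's x, y, z axes.
In Python, from rig import bot, eyes, models gives the robot as it stands. The module is installed in compiled form; this text tells all that it offers.
- The arm moves only by the tool arm_command, never from a script. Its arguments are lists of equal length, an entry for each row: "translation": the shift along the tool's x, y, z each as a share of 0.08 m, from -1 to 1, a list of three; "rotation": the turn, a rotation vector about the tool's x, y, z each as a share of 60 degrees, from -1 to 1, a list of three; "grip": the closure, from -1 (fully open) to 1 (shut), so that 0 is half open. In form: {"translation": [[x, y, z], ...], "rotation": [[rx, ry, rz], ...], "grip": [grip, ...]}. A call has 1 to 5 rows; each row is the pose to reach, as a shift and turn from the pose commanded when the call began, along the tool's axes at that moment; what a row does not reach only later rows make up. A row lasts 1/10 s, in which the tool goes at most 50 mm and 8.59 degrees, less where a joint would pass 70% of its speed; a pose out of reach is approached as far as the arm can. A call with a number of a shift or a turn outside -1 to 1 is refused whole. A call with a gripper value outside its range is refused whole. The fingers move at their own pace and stop on an object; the grip force is fixed at half the most. Time passes only in rows, so rows that repeat a pose let the fingers close. It gives the time, the measured TCP pose, the force and the opening at its end, in the units of the state.
- bot.read_state(): the state, without advancing time (a new reading comes with each control period).
- eyes.capture(name): name is "scene" or "top"; returns a dict with "image" (384x512x3 uint8, blue, green, red), "mtx" (3x3 intrinsics, pixels), "dist_coeffs" ([k1, k2, p1, p2, k3] as OpenCV has them; the pictures are not rectified), "rvec" (rotation vector, rad) and "tvec" (3), from world to camera coordinates, as OpenCV has them. Camera axes: x right, y down, z forward; pixel columns grow to the right and rows downward; lengths in m; the calibration is good to about 2 mm. A picture is of the moment at which its call begins. There is no depth.
- bot.hand_in(): hands the job in, once; it reports no verdict.
Trained networks look in the newest picture that a camera, given by its name, has taken for a name from the list of things; names that differ only in an ending like _2 or _b are one class to them, and where a whole thing is asked for, a point or a joint stands for the part that bears it (a point fixed in the world has none). Each returns a list of dicts, best first, with "conf" (0 to 1); they miss things now and then, are a little off and sometimes report something else, mostly with a low value. They report only what shows in the picture. A call takes as long as a camera call.
- models.recognise(camera, thing): "extent" ([left, top, right, bottom] as shares, 0 to 1, of the picture: columns of its width, rows of its height, round what is visible of it).
- models.spot_point(camera, thing): "point" ([column, row] as shares, 0 to 1, of the picture: columns of its width, rows of its height: a listed point, or the origin of a listed thing).
The state is a dict: "time_s": time; "joint_positions": joint angles; "qvel": joint speeds; "tau": joint torques, N m; "position": TCP position; "tcp_rot": TCP orientation; "force": force on the tool from outside, world axes, zero at the start; "moment": the same for the moment, N m; "opening": opening from 0.0 (shut) to 1.0 (fully open).
Only numpy, scipy, OpenCV 4.12 (cv2) and the standard library are available. Lean on these libraries where they do the work, as an engineer would, in place of code of your own. Each camera call takes 0.05 s, during which the arm holds its last target. There are 200 camera calls.

## Working session

There is one attempt and no reset: what is moved stays moved. The work goes in short steps, Python scripts to look and compute and a tool call to move; the robot and the scene stay as the last step left them, time stands still between calls to the robot, and variables do not carry over. Pictures are saved under pics/ and viewed, about 8 in all and at most 12, crops included, and the job is handed in when it is done.

Besides the shell and the picture viewer there is one more tool, called after "Request:" in YAML: its name, and indented under it one key for each argument. arm_command: Moves the arm, as the interface text tells. Shift numbers are shares of 0.08 m and turn numbers shares of 60 degrees, none past 1 either way. Its arguments: {"type":"object","properties":{"translation":{"type":"array"},"rotation":{"type":"array"},"grip":{"type":"array"}},"required":["translation","rotation","grip"]}

```bash
mkdir -p pics; cat > h.py <<'E'
import numpy as np, cv2
from rig import bot, eyes, models
def cap(n,f=None):
    c=eyes.capture(n)
    if f: cv2.imwrite('pics/'+f,c['image'])
    return c
def ray(c,uv):
    R=cv2.Rodrigues(np.array(c['rvec'],float))[0]; t=np.array(c['tvec'],float).ravel()
    p=cv2.undistortPoints(np.array([[uv]],float),np.array(c['mtx']),np.array(c['dist_coeffs']))[0,0]
    return -R.T@t, R.T@np.array([p[0],p[1],1.])
def onz(c,uv,z):
    o,d=ray(c,uv); return o+d*(z-o[2])/d[2]
def proj(c,P):
    return cv2.projectPoints(np.array(P,float).reshape(-1,3),np.array(c['rvec'],float),np.array(c['tvec'],float),np.array(c['mtx']),np.array(c['dist_coeffs']))[0].reshape(-1,2)
E
python3 - <<'E'
from h import *
np.set_printoptions(precision=4,suppress=True)
s=bot.read_state();print(s['tcp_rot'],s['position'],s['opening'],s['force'],s['time_s'])
zs=dict(blank=.045,cradle=0,fixture=0,v_mid=.06,stop=.012,strap_hinge=.092,strap_handle=.2,stub=0,oil=0,gear=0,driver=0,collar=0)
for n in('top','scene'):
    c=cap(n,n+'0.png'); o,d=ray(c,(256,192)); print(n,o,d)
    for k,z in zs.items():
        for r in models.spot_point(n,k)[:1]:
            uv=np.array(r['point'])*[512,384]; print(k,round(r['conf'],2),uv.round(1),onz(c,uv,z)[:2])
E
python3 -c "
import cv2,numpy as np
a=[cv2.imread('pics/%s0.png'%n) for n in('top','scene')]
cv2.imwrite('pics/both.png',cv2.resize(np.vstack(a),(800,1200))[:]) 
for n,i in zip(('t','s'),a): cv2.imwrite('pics/%s_big.png'%n,cv2.resize(i,(800,600)))"
```

```text
[[-0.9753 -0.0001  0.221 ]
 [-0.221   0.0021 -0.9753]
 [-0.0004 -1.     -0.0021]] [ 0.1381 -0.6088  0.2436] 1.0016323357413828 [-0.3454 -0.2567 -0.8245] 0.0
top [ 0.2741 -0.0023  1.3351] [ 0.1835  0.0224 -0.9828]
blank 0.59 [313.3 181.1] [ 0.5525 -0.1744]
cradle 0.73 [312.  186.9] [ 0.5407 -0.1751]
fixture 0.93 [206.4 195.5] [0.5117 0.2082]
v_mid 0.77 [208.6 193.6] [0.5076 0.1912]
stop 0.74 [170.9 196.2] [0.508  0.3341]
strap_hinge 0.58 [184.5 179.1] [0.5526 0.2696]
strap_handle 0.65 [170.6 157.6] [0.5981 0.2923]
stub 0.47 [226.5 234.6] [0.3702 0.1333]
oil 0.67 [208.9 197.6] [0.5039 0.1989]
gear 0.67 [295.6 148.8] [ 0.685  -0.1189]
driver 0.37 [205.4 195.2] [0.5129 0.2117]
collar 0.52 [296.6 146.5] [ 0.6938 -0.1229]
scene [ 1.4614 -0.1619  0.7144] [-0.8252  0.1372 -0.548 ]
blank 0.94 [202.6 217.3] [ 0.5586 -0.1732]
cradle 0.73 [206.5 226.9] [ 0.549  -0.1648]
fixture 0.71 [314.8 208.5] [0.5177 0.188 ]
v_mid 0.7 [314.7 189.8] [0.4984 0.189 ]
stop 0.62 [353.5 197.5] [0.4971 0.3271]
strap_hinge 0.65 [345.1 189.3] [0.5601 0.2635]
strap_handle 0.5 [368.5 159.8] [0.5809 0.3124]
stub 0.63 [400.8 217.4] [0.6131 0.4376]
oil 0.78 [402.1 216.7] [0.6105 0.4434]
gear 0.89 [227.  254.8] [ 0.6836 -0.1163]
driver 0.59 [198.9 211.5] [ 0.4645 -0.1841]
collar 0.62 [114.9 248.8] [ 0.6012 -0.428 ]
```

View pics/t_big.png

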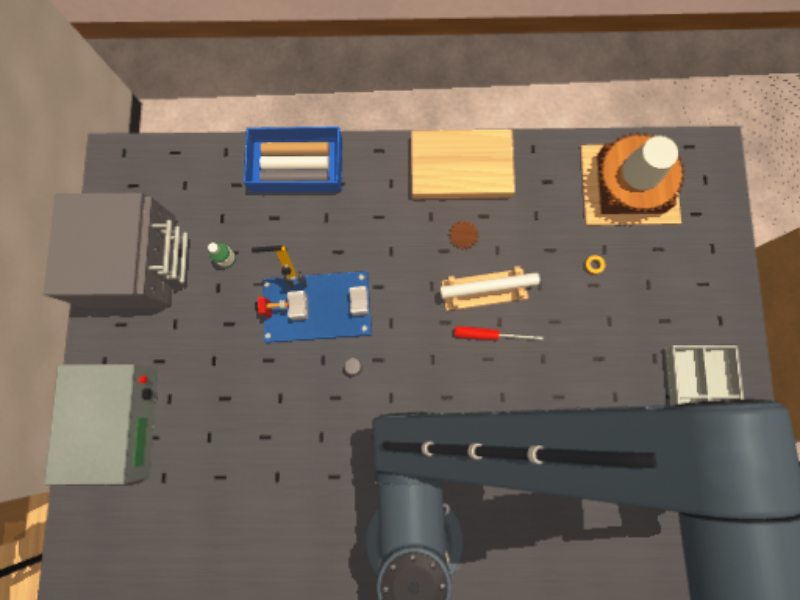

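View pics/s_big.png

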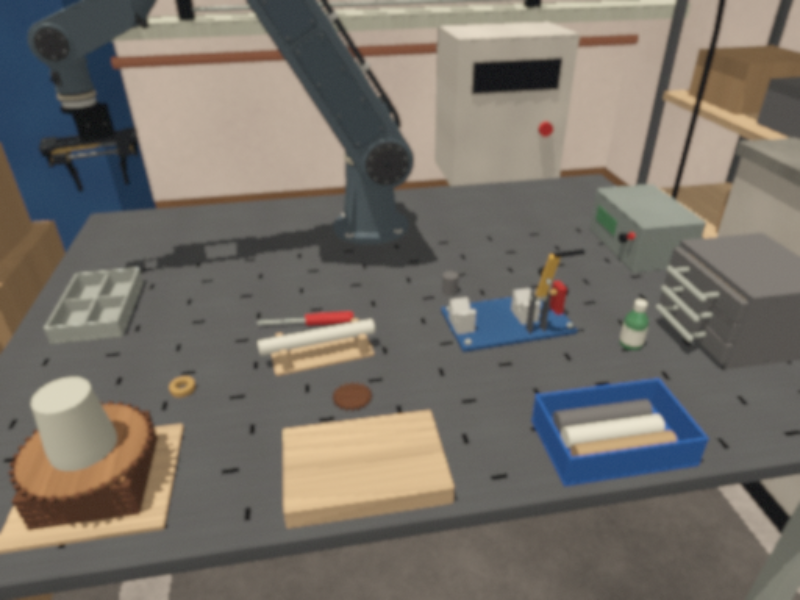

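The top view shows the fixture at about (315,305) of 800 px with its stop on the left (world +y) and its lugs on the far side. The blank is at (490,287). The scene view agrees. Next I'll fit the plate and blank poses to colour masks.

```bash
cat > fit.py <<'E'
from h import *
from scipy.optimize import minimize
def sil(c,P,S=4):
    m=np.zeros((384*S,512*S),np.uint8)
    h=cv2.convexHull((proj(c,P)*S+S/2-.5).astype(np.float32)).astype(np.int32)
    cv2.fillConvexPoly(m,h,255); return cv2.resize(m,(512,384),interpolation=cv2.INTER_AREA)/255.
def pts(p,L):
    c,s=np.cos(p[2]),np.sin(p[2]); R=np.array([[c,-s,0],[s,c,0],[0,0,1]])
    return L@R.T+[p[0],p[1],p[3] if len(p)>3 else 0]
def box(a,b): return np.array([[x,y,z] for x in(a[0],b[0]) for y in(a[1],b[1]) for z in(a[2],b[2])])
PL=box((-.15,-.075,0),(.095,.075,.012))
t=np.linspace(0,2*np.pi,24)
CY=np.array([[x,.014*np.cos(a),.014*np.sin(a)] for x in(-.11,.11) for a in t])
def mask(c,kind,uv,r):
    hsv=cv2.cvtColor(c['image'],cv2.COLOR_BGR2HSV).astype(int); H,S,V=hsv[...,0],hsv[...,1],hsv[...,2]
    m=((H>98)&(H<125)&(S>130)&(V>50)) if kind=='plate' else ((S<60)&(V>140))
    w=np.zeros_like(m); u,v=int(uv[0]),int(uv[1]); w[max(v-r,0):v+r,max(u-r,0):u+r]=1
    m=(m&w).astype(np.uint8); n,l,st,_=cv2.connectedComponentsWithStats(m)
    m=(l==1+st[1:,4].argmax()).astype(np.uint8)
    if kind=='plate':
        k=cv2.findNonZero(m); h=cv2.convexHull(k); m=np.zeros_like(m); cv2.fillConvexPoly(m,h,1)
    return m
def fit(cs,kind,L,p0):
    ms=[mask(c,kind,proj(c,[[p0[0],p0[1],.03]])[0],r) for c,r in cs]
    f=lambda p:sum(np.abs(sil(c,pts(p,L))-m).sum()/m.sum() for (c,_),m in zip(cs,ms))
    for k in range(3):
        r=minimize(f,p0,method='Nelder-Mead',options=dict(initial_simplex=np.vstack([p0]+[np.array(p0)+d for d in np.diag([.01,.01,.08,.005][:len(p0)])]),xatol=1e-4,fatol=1e-4)); p0=r.x
    return p0,r.fun,[int(m.sum()) for m in ms]
E
python3 - <<'E'
from fit import *
np.set_printoptions(precision=4,suppress=True)
t,s=cap('top'),cap('scene')
for cs in([(t,55),(s,75)],[(t,55)]): print('plate',fit(cs,'plate',PL,[.515,.2,-1.5]))
for cs in([(t,40),(s,50)],[(t,40)],[(s,50)]): print('blank',fit(cs,'blank',CY,[.555,-.174,-1.45,.045][:4] if 0 else [.555,-.174,-1.45]) if 0 else fit(cs,'blank',CY+[0,0,.045],[.555,-.174,-1.45]))
p,_,_=fit([(t,55),(s,75)],'plate',PL,[.515,.2,-1.5])
# strap handle angle from spots + model line
for c,n in((t,'top'),(s,'scene')):
    for k in('strap_handle','strap_hinge','stop','v_mid'):
        print(n,k,[(np.round(np.array(r['point'])*[512,384],1),round(r['conf'],2)) for r in models.spot_point(n,k)[:2]])
    for q in(1.6,1.75,1.95): print(q,proj(c,pts(p,np.array([[-.102,.055-.115*np.cos(q),.092+.115*np.sin(q)]]))))
    print(proj(c,pts(p,np.array([[-.066,.055,.092],[-.138,0,.012],[0,0,.06]]))))
    im=c['image'].copy()
    for L in (PL,): cv2.polylines(im,[cv2.convexHull(proj(c,pts(p,L)).astype(np.float32)).astype(int)],1,(0,255,255),1)
    u,v=proj(c,pts(p,np.array([[-.08,0,.06]])))[0].astype(int)
    cv2.imwrite('pics/z_%s.png'%n,cv2.resize(c['image'][v-55:v+45,u-60:u+70],None,fx=4,fy=4,interpolation=cv2.INTER_CUBIC))
cv2.imwrite('pics/z.png',np.vstack([cv2.resize(cv2.imread('pics/z_%s.png'%n),(390,300)) for n in('top','scene')]))
E
```

```text
plate (array([ 0.51  ,  0.1936, -1.4846]), np.float64(0.622466824250385), [2515, 1539])
plate (array([ 0.5103,  0.1935, -1.5003]), np.float64(0.14278563910653724), [2515])
blank (array([ 0.547 , -0.1747, -1.4295]), np.float64(0.4980773913797097), [373, 740])
blank (array([ 0.5498, -0.1744, -1.4223]), np.float64(0.38514429900646585), [373])
blank (array([ 0.5452, -0.1721, -1.4353]), np.float64(0.07542660307366189), [740])
top strap_handle [(array([183.8, 180.4]), 0.69), (array([164.7, 159.4]), 0.57)]
top strap_hinge [(array([181.4, 178. ]), 0.67)]
top stop [(array([172.3, 199.7]), 0.45)]
top v_mid [(array([207. , 195.6]), 0.76), (array([316.8, 212.2]), 0.72)]
1.6 [[166.9732 169.0252]]
1.75 [[166.882  163.8603]]
1.95 [[167.0933 157.6238]]
[[186.1963 177.2223]
 [171.6124 198.8714]
 [207.9099 192.9315]]
scene strap_handle [(array([366.6, 160.6]), 0.6)]
scene strap_hinge [(array([344.4, 187.2]), 0.71)]
scene stop [(array([354.8, 196.8]), 0.55)]
scene v_mid [(array([316.9, 193. ]), 0.74)]
1.6 [[361.7817 154.5745]]
1.75 [[364.5935 157.8029]]
1.95 [[368.0996 163.329 ]]
[[345.1651 189.1278]
 [354.7487 197.545 ]
 [317.1839 191.6127]]
```

View pics/z.png

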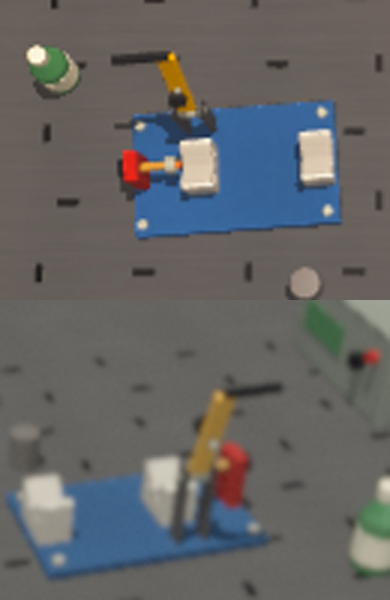

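The crops show the strap upright and leaning back (q about 1.9), the handle on the stop side, and the V path clear. I'll refine the masks once and plan the first moves.

```bash
cat >> fit.py <<'E'
def mask(c,kind,uv,r):
    hsv=cv2.cvtColor(c['image'],cv2.COLOR_BGR2HSV).astype(int); H,S,V=hsv[...,0],hsv[...,1],hsv[...,2]
    u,v=int(uv[0]),int(uv[1]); w=np.zeros(H.shape,bool); w[max(v-r,0):v+r,max(u-r,0):u+r]=1
    m=((H>98)&(H<125)&(S>110)&(V>40)) if kind=='plate' else ((S<75)&(V>125))
    m=cv2.morphologyEx((m&w).astype(np.uint8),cv2.MORPH_CLOSE,np.ones((3,3)))
    n,l,st,_=cv2.connectedComponentsWithStats(m); m=(l==1+st[1:,4].argmax()).astype(np.uint8)
    if kind=='plate':
        ps=cv2.findNonZero((np.isin(l,1+np.where(st[1:,4]>60)[0])).astype(np.uint8)); m=np.zeros_like(m); cv2.fillConvexPoly(m,cv2.convexHull(ps),1)
    return m
E
cat >> h.py <<'E'
def plan(wps,pos=None,R=None):
    """wps: list of (xyz, jaw yaw deg); print rows per call"""
    from scipy.spatial.transform import Rotation as Ro
    s=bot.read_state(); pos=np.array(s['position'] if pos is None else pos); R=np.array(s['tcp_rot'] if R is None else R)
    for P,yaw in wps:
        a=np.radians(yaw); z=np.array([np.cos(a),np.sin(a),0]); y=np.array([0,0,-1.]); Rt=np.column_stack([np.cross(y,z),y,z])
        rv=Ro.from_matrix(R.T@Rt).as_rotvec(); d=np.array(P)-pos
        k=int(max(1,np.ceil(np.abs(R.T@d).max()/.0785),np.ceil(np.degrees(np.linalg.norm(rv))/42)))
        for i in range(k):
            Rn=R@Ro.from_rotvec(rv/k).as_matrix(); print((R.T@d/k/.08).round(3).tolist(),(np.degrees(rv)/k/60).round(3).tolist()); R=Rn
        pos=np.array(P); print('-> ',P,yaw)
E
python3 - <<'E'
from fit import *
np.set_printoptions(precision=4,suppress=True)
t,s=cap('top'),cap('scene')
for cs in([(t,55)],[(s,75)],[(t,55),(s,75)]): print('plate',fit(cs,'plate',PL,[.511,.194,-1.5]))
for cs in([(t,42)],[(s,60)],[(t,42),(s,60)]): print('blank',fit(cs,'blank',CY+[0,0,.045],[.546,-.173,-1.43]))
print(models.recognise('scene','stop_pin')[:2])
plan([((.546,-.172,.20),7.9)])
E
```

```text
plate (array([ 0.5104,  0.1942, -1.5019]), np.float64(0.02113677582725935), [2865])
plate (array([ 0.6521,  0.2084, -2.8725]), np.float64(0.3764940028399649), [5192])
plate (array([ 0.5111,  0.1942, -1.4996]), np.float64(0.790351474794507), [2865, 5192])
blank (array([ 0.5484, -0.1747, -1.4266]), np.float64(0.11445872466633712), [476])
blank (array([ 0.5459, -0.1721, -1.4387]), np.float64(0.1461734575626941), [846])
blank (array([ 0.5479, -0.1739, -1.4305]), np.float64(0.26861492754520805), [476, 846])
[{'extent': [0.2078, 0.6279, 0.2451, 0.6568], 'conf': 0.69}]
[-0.883, 0.08, -0.601] [-0.0, -0.203, 0.0]
[-0.99, 0.08, -0.402] [-0.0, -0.203, 0.0]
[-1.052, 0.08, -0.184] [-0.0, -0.203, 0.0]
[-1.067, 0.08, 0.042] [-0.0, -0.203, 0.0]
[-1.035, 0.08, 0.266] [-0.0, -0.203, 0.0]
[-0.955, 0.08, 0.478] [-0.0, -0.203, 0.0]
[-0.833, 0.08, 0.668] [-0.0, -0.203, 0.0]
->  (0.546, -0.172, 0.2) 7.9
```

Request:
arm_command:
  translation:
    - [-0.88,0.08,-0.6]
    - [-0.88,0.08,-0.6]
    - [-0.88,0.08,-0.6]
  rotation:
    - [0,-0.2,0]
    - [0,-0.2,0]
    - [0,-0.2,0]
  grip: [-1,-1,-1]

```text
time_s: 2.25
position: [0.1986, -0.5426, 0.2375]
tcp_rot: [[-0.906, 0.001, 0.423], [-0.423, 0.005, -0.906], [-0.003, -1.0, -0.005]]
force: [1.2, 0.4, -0.3]
opening: 0.997
```

Request:
arm_command:
  translation:
    - [-0.99,0.08,-0.4]
    - [-0.99,0.08,-0.4]
    - [-0.99,0.08,-0.4]
  rotation:
    - [0,-0.2,0]
    - [0,-0.2,0]
    - [0,-0.2,0]
  grip: [-1,-1,-1]

```text
time_s: 2.55
position: [0.2566, -0.4814, 0.2314]
tcp_rot: [[-0.799, 0.0, 0.602], [-0.602, 0.003, -0.799], [-0.002, -1.0, -0.003]]
force: [-0.5, -1.0, 0.1]
opening: 1.002
```

Request:
arm_command:
  translation:
    - [-1,0.08,-0.18]
    - [-1,0.08,-0.18]
    - [-1,0.08,-0.18]
  rotation:
    - [0,-0.2,0]
    - [0,-0.2,0]
    - [0,-0.2,0]
  grip: [-1,-1,-1]

```text
time_s: 2.85
position: [0.3114, -0.4235, 0.2252]
tcp_rot: [[-0.657, -0.0, 0.754], [-0.754, 0.002, -0.657], [-0.001, -1.0, -0.001]]
force: [0.1, -0.4, 0.2]
opening: 1.0
```

Request:
arm_command:
  translation:
    - [-1,0.08,0.04]
    - [-1,0.08,0.04]
    - [-1,0.08,0.04]
  rotation:
    - [0,-0.2,0]
    - [0,-0.2,0]
    - [0,-0.2,0]
  grip: [-1,-1,-1]

```text
time_s: 3.15
position: [0.3664, -0.3666, 0.2189]
tcp_rot: [[-0.486, 0.0, 0.874], [-0.874, 0.0, -0.486], [-0.0, -1.0, -0.0]]
force: [-0.3, -0.1, -0.1]
opening: 1.001
```

Request:
arm_command:
  translation:
    - [-1,0.08,0.27]
    - [-1,0.08,0.27]
    - [-1,0.08,0.27]
  rotation:
    - [0,-0.2,0]
    - [0,-0.2,0]
    - [0,-0.2,0]
  grip: [-1,-1,-1]

```text
time_s: 3.45
position: [0.4246, -0.308, 0.2125]
tcp_rot: [[-0.295, 0.001, 0.956], [-0.956, -0.001, -0.295], [0.0, -1.0, 0.001]]
force: [0.0, -0.3, -0.1]
opening: 0.997
```

Request:
arm_command:
  translation:
    - [-0.95,0.08,0.48]
    - [-0.95,0.08,0.48]
    - [-0.95,0.08,0.48]
  rotation:
    - [0,-0.2,0]
    - [0,-0.2,0]
    - [0,-0.2,0]
  grip: [-1,-1,-1]

```text
time_s: 3.75
position: [0.4842, -0.2471, 0.2062]
tcp_rot: [[-0.09, 0.001, 0.996], [-0.996, -0.001, -0.09], [0.001, -1.0, 0.002]]
force: [-0.9, -0.9, -0.2]
opening: 1.001
```

Request:
arm_command:
  translation:
    - [-0.83,0.08,0.67]
    - [-0.83,0.08,0.67]
    - [-0.83,0.08,0.67]
  rotation:
    - [0,-0.2,0]
    - [0,-0.2,0]
    - [0,-0.2,0]
  grip: [-1,-1,-1]

```text
time_s: 4.05
position: [0.5439, -0.1861, 0.1998]
tcp_rot: [[0.119, 0.002, 0.993], [-0.993, -0.001, 0.119], [0.001, -1.0, 0.002]]
force: [-0.7, 0.3, -0.3]
opening: 0.999
```

```bash
python3 - <<'E'
from h import *
s=bot.read_state();print(s['time_s'],np.round(s['position'],4),np.round(s['tcp_rot'],4).tolist(),np.round(s['force'],2))
plan([((.547,-.173,.12),8.0),((.547,-.173,.046),8.0)])
E
```

```text
4.05 [ 0.5439 -0.1861  0.1998] [[0.1188, 0.0021, 0.9929], [-0.9929, -0.0012, 0.1188], [0.0015, -1.0, 0.002]] [-0.69  0.26 -0.26]
[-0.08, 0.499, 0.028] [-0.001, -0.01, 0.001]
[-0.079, 0.499, 0.029] [-0.001, -0.01, 0.001]
->  (0.547, -0.173, 0.12) 8.0
[0.0, 0.925, -0.0] [-0.0, 0.0, 0.0]
->  (0.547, -0.173, 0.046) 8.0
```

Request:
arm_command:
  translation:
    - [-0.16,0.9,0.06]
    - [-0.16,1,0.06]
    - [-0.16,1,0.06]
  rotation:
    - [0,-0.02,0]
    - [0,-0.02,0]
    - [0,-0.02,0]
  grip: [-1,-1,-1]

```text
time_s: 4.35
position: [0.5416, -0.1732, 0.1161]
tcp_rot: [[0.136, -0.008, 0.991], [-0.991, 0.003, 0.136], [-0.004, -1.0, -0.008]]
force: [-0.4, 0.1, -0.5]
opening: 1.001
```

Request:
arm_command:
  translation:
    - [0,0.45,0]
    - [0,0.9,0]
    - [0,0.9,0]
  rotation:
    - [0,0,0]
    - [0,0,0]
    - [0,0,0]
  grip: [-1,-1,-1]

```text
time_s: 4.65
position: [0.5428, -0.1738, 0.0455]
tcp_rot: [[0.136, -0.006, 0.991], [-0.991, 0.002, 0.136], [-0.003, -1.0, -0.005]]
force: [-0.6, 0.1, 0.1]
opening: 0.999
```

Request:
arm_command:
  translation:
    - [0,0,0]
    - [0,0,0]
    - [0,0,0]
    - [0,0,0]
    - [0,0,0]
  rotation:
    - [0,0,0]
    - [0,0,0]
    - [0,0,0]
    - [0,0,0]
    - [0,0,0]
  grip: [0,0.1,0.2,0.3,1]

```text
time_s: 5.15
position: [0.5456, -0.1727, 0.0488]
tcp_rot: [[0.139, 0.002, 0.99], [-0.99, -0.001, 0.139], [0.001, -1.0, 0.001]]
force: [-1.1, 0.3, 0.4]
opening: 0.631
```

Request:
arm_command:
  translation:
    - [0,0,0]
    - [0,0,0]
    - [0,0,0]
    - [0,0,0]
    - [0,0,0]
  rotation:
    - [0,0,0]
    - [0,0,0]
    - [0,0,0]
    - [0,0,0]
    - [0,0,0]
  grip: [1,1,1,1,1]

```text
time_s: 5.65
position: [0.5465, -0.1726, 0.048]
tcp_rot: [[0.138, 0.003, 0.99], [-0.99, -0.001, 0.138], [0.001, -1.0, 0.003]]
force: [4.9, 2.4, 0.2]
opening: 0.315
```

Request:
arm_command:
  translation:
    - [0,-0.2,0]
    - [0,-0.6,0]
    - [0,-1,0]
    - [0,-1,0]
    - [0,-1,0]
  rotation:
    - [0,0,0]
    - [0,0,0]
    - [0,0,0]
    - [0,0,0]
    - [0,0,0]
  grip: [1,1,1,1,1]

```text
time_s: 6.15
position: [0.5444, -0.1724, 0.1277]
tcp_rot: [[0.139, -0.001, 0.99], [-0.99, 0.0, 0.139], [-0.0, -1.0, -0.001]]
force: [0.0, -0.1, -1.6]
opening: 0.309
```

```bash
python3 - <<'E'
from h import *
s=bot.read_state();print(s['time_s'],np.round(s['position'],4),np.round(s['force'],2),s['opening'])
plan([((.5135,.1493,.16),3.95)])
E
```

```text
6.15 [ 0.5444 -0.1724  0.1277] [ 0.02 -0.07 -1.6 ] 0.30893472063094246
[-0.807, -0.081, 0.035] [0.0, 0.013, -0.0]
[-0.808, -0.081, 0.024] [0.0, 0.013, -0.0]
[-0.808, -0.081, 0.012] [0.0, 0.013, -0.0]
[-0.808, -0.081, 0.001] [0.0, 0.013, -0.0]
[-0.808, -0.081, -0.01] [0.0, 0.013, -0.0]
->  (0.5135, 0.1493, 0.16) 3.95
```

Weight reads 1.6 N lifted (blank about 0.2 kg). Carrying it across.

Request:
arm_command:
  translation:
    - [-0.3,-0.08,0.03]
    - [-0.81,-0.08,0.03]
    - [-0.81,-0.08,0.03]
  rotation:
    - [0,0.013,0]
    - [0,0.013,0]
    - [0,0.013,0]
  grip: [1,1,1]

```text
time_s: 6.45
position: [0.534, -0.1029, 0.1317]
tcp_rot: [[0.128, -0.01, 0.992], [-0.992, 0.005, 0.128], [-0.006, -1.0, -0.009]]
force: [-1.1, -0.1, -1.9]
opening: 0.31
```

Request:
arm_command:
  translation:
    - [-0.4,-0.08,0.02]
    - [-0.81,-0.08,0.02]
    - [-0.81,-0.08,0.02]
  rotation:
    - [0,0.013,0]
    - [0,0.013,0]
    - [0,0.013,0]
  grip: [1,1,1]

```text
time_s: 6.75
position: [0.5285, -0.0398, 0.1386]
tcp_rot: [[0.115, -0.008, 0.993], [-0.993, 0.003, 0.115], [-0.004, -1.0, -0.007]]
force: [-0.7, -0.4, -3.3]
opening: 0.307
```

Request:
arm_command:
  translation:
    - [-0.4,-0.08,0.01]
    - [-0.81,-0.08,0.01]
    - [-0.81,-0.08,0.01]
  rotation:
    - [0,0.013,0]
    - [0,0.013,0]
    - [0,0.013,0]
  grip: [1,1,1]

```text
time_s: 7.05
position: [0.5231, 0.0236, 0.1454]
tcp_rot: [[0.101, -0.005, 0.995], [-0.995, 0.001, 0.101], [-0.002, -1.0, -0.005]]
force: [-0.0, -0.3, -2.1]
opening: 0.312
```

Request:
arm_command:
  translation:
    - [-0.4,-0.08,0]
    - [-0.81,-0.08,0]
    - [-0.81,-0.08,0]
  rotation:
    - [0,0.013,0]
    - [0,0.013,0]
    - [0,0.013,0]
  grip: [1,1,1]

```text
time_s: 7.35
position: [0.5177, 0.0874, 0.1522]
tcp_rot: [[0.088, -0.003, 0.996], [-0.996, 0.001, 0.088], [-0.001, -1.0, -0.003]]
force: [-0.4, -1.1, -1.2]
opening: 0.315
```

Request:
arm_command:
  translation:
    - [-0.4,-0.08,-0.01]
    - [-0.8,-0.08,-0.01]
    - [-0.8,-0.08,-0.01]
    - [-0.8,-0.08,-0.01]
    - [-0.8,-0.08,-0.01]
  rotation:
    - [0,0.013,0]
    - [0,0.013,0]
    - [0,0.013,0]
    - [0,0.013,0]
    - [0,0.013,0]
  grip: [1,1,1,1,1]

```text
time_s: 7.85
position: [0.5131, 0.1477, 0.1591]
tcp_rot: [[0.07, -0.001, 0.998], [-0.998, -0.001, 0.07], [0.001, -1.0, -0.001]]
force: [0.1, 0.1, -1.2]
opening: 0.314
```

```bash
python3 - <<'E'
from h import *
s=bot.read_state();print(s['time_s'],np.round(s['position'],4),np.round(s['force'],2),s['opening'])
plan([((.5135,.1493,.075),3.95)])
a=[]
F=np.array([.5104,.1942]);th=-1.5019;Rz=np.array([[np.cos(th),-np.sin(th)],[np.sin(th),np.cos(th)]])
T=lambda p:np.r_[F+Rz@np.array(p[:2]),p[2]]
for n in('top','scene'):
    c=cap(n); u,v=proj(c,[T((.02,0,.1))])[0].astype(int)
    im=c['image'].copy()
    crop=cv2.resize(im[v-55:v+55,u-70:u+70],None,fx=5,fy=5,interpolation=cv2.INTER_CUBIC)
    f=lambda P:((proj(c,P)-[u-70,v-55])*5).astype(int)
    for x0,x1 in((-.084,-.048),(.055,.091)):   # V-block tops
        cv2.polylines(crop,[f([T((x0,-.0285,.061)),T((x1,-.0285,.061)),T((x1,.0285,.061)),T((x0,.0285,.061))])],1,(0,255,255),1)
    cv2.polylines(crop,[f([T((-.065,0,.157)),T((.155,0,.157))])],0,(0,0,255),1)
    a.append(crop)
cv2.imwrite('pics/over.png',cv2.resize(np.vstack(a),(382,600)))
E
```

```text
7.85 [0.5131 0.1477 0.1591] [ 0.15  0.11 -1.16] 0.31415511328544965
[-0.01, 0.526, 0.004] [0.001, 0.001, 0.0]
[-0.01, 0.526, 0.004] [0.001, 0.001, 0.0]
->  (0.5135, 0.1493, 0.075) 3.95
```

View pics/over.png

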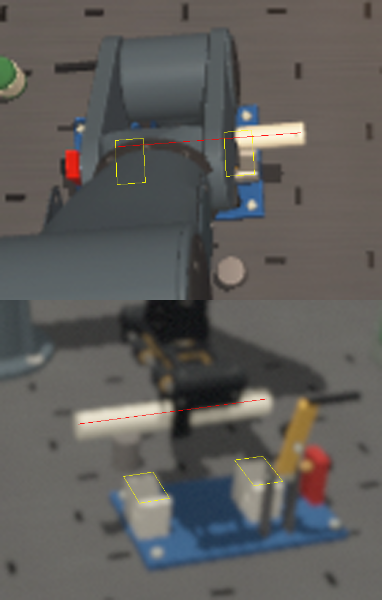

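The overlay matches: the blank runs along the V axis and both V-block outlines fit. Lowering now.

Request:
arm_command:
  translation:
    - [0,0.4,0]
    - [0,0.8,0]
    - [0,1,0]
    - [0,1,0]
    - [0,1,0]
  rotation:
    - [0,0,0]
    - [0,0,0]
    - [0,0,0]
    - [0,0,0]
    - [0,0,0]
  grip: [1,1,1,1,1]

```text
time_s: 8.45
position: [0.5114, 0.1497, 0.0782]
tcp_rot: [[0.068, -0.005, 0.998], [-0.998, 0.002, 0.068], [-0.003, -1.0, -0.004]]
force: [-1.5, 7.3, -6.6]
opening: 0.31
```

Request:
arm_command:
  translation:
    - [0,0.04,0]
    - [0,0.07,0]
    - [0,0.1,0]
    - [0,0.1,0]
    - [0,0.1,0]
  rotation:
    - [0,0,0]
    - [0,0,0]
    - [0,0,0]
    - [0,0,0]
    - [0,0,0]
  grip: [1,1,1,1,1]

```text
time_s: 8.95
position: [0.5133, 0.1499, 0.0719]
tcp_rot: [[0.068, 0.0, 0.998], [-0.998, 0.003, 0.068], [-0.003, -1.0, 0.001]]
force: [-1.2, 7.2, -0.6]
opening: 0.309
```

An unexpected 7 N in y. I'll check before going on.

```bash
python3 - <<'E'
from h import *
s=bot.read_state();print(s['time_s'],np.round(s['position'],4),np.round(s['force'],2),np.round(s['moment'],2),s['opening'])
F=np.array([.5104,.1942]);th=-1.5019;Rz=np.array([[np.cos(th),-np.sin(th)],[np.sin(th),np.cos(th)]])
T=lambda p:np.r_[F+Rz@np.array(p[:2]),p[2]]
c=cap('scene'); u,v=proj(c,[T((.02,0,.06))])[0].astype(int)
crop=cv2.resize(c['image'][v-50:v+40,u-65:u+65],None,fx=6,fy=6,interpolation=cv2.INTER_CUBIC)
f=lambda P:((proj(c,P)-[u-65,v-50])*6).astype(int)
cv2.polylines(crop,[f([T((-.065,0,.069)),T((.155,0,.069))])],0,(0,0,255),1)
cv2.imwrite('pics/low.png',crop)
E
```

```text
8.95 [0.5133 0.1499 0.0719] [-1.23  7.23 -0.56] [ 1.23 -0.01 -0.03] 0.30919646248197113
```

View pics/low.png

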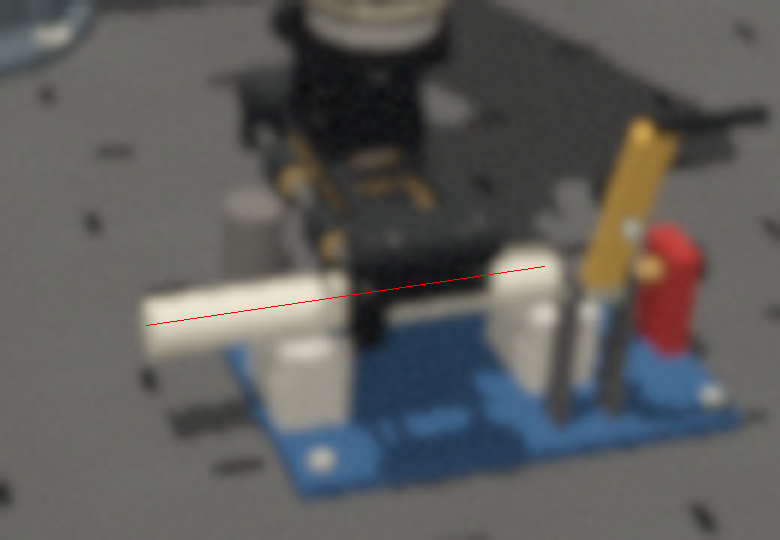

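The fingers (19 mm wide at fixture x=45) are rubbing the +x V-block face at 55. I'll back up, shift 9 mm towards the stop, then lower again.

Request:
arm_command:
  translation:
    - [-0.05,-0.1,0]
    - [-0.11,-0.15,0]
    - [-0.11,-0.15,0]
    - [-0.11,-0.15,0]
  rotation:
    - [0,0,0]
    - [0,0,0]
    - [0,0,0]
    - [0,0,0]
  grip: [1,1,1,1]

```text
time_s: 9.4
position: [0.5126, 0.1578, 0.084]
tcp_rot: [[0.071, 0.001, 0.997], [-0.997, -0.0, 0.071], [0.0, -1.0, 0.001]]
force: [-0.0, -1.6, -1.0]
opening: 0.311
```

Request:
arm_command:
  translation:
    - [0,0.06,0]
    - [0,0.12,0]
    - [0,0.17,0]
    - [0,0.17,0]
    - [0,0.17,0]
  rotation:
    - [0,0,0]
    - [0,0,0]
    - [0,0,0]
    - [0,0,0]
    - [0,0,0]
  grip: [1,1,1,1,1]

```text
time_s: 9.9
position: [0.5122, 0.1579, 0.0697]
tcp_rot: [[0.071, -0.001, 0.997], [-0.997, -0.0, 0.071], [0.0, -1.0, -0.001]]
force: [-0.2, -0.6, -2.1]
opening: 0.312
```

Request:
arm_command:
  translation:
    - [0,0.03,0]
    - [0,0.05,0]
    - [0,0.05,0]
    - [0,0.05,0]
  rotation:
    - [0,0,0]
    - [0,0,0]
    - [0,0,0]
    - [0,0,0]
  grip: [1,1,1,1]

```text
time_s: 10.3
position: [0.5123, 0.158, 0.0662]
tcp_rot: [[0.071, -0.0, 0.997], [-0.997, -0.0, 0.071], [0.0, -1.0, -0.0]]
force: [0.2, -0.4, -2.3]
opening: 0.319
```

Request:
arm_command:
  translation:
    - [0,0.01,0]
    - [0,0.02,0]
    - [0,0.02,0]
    - [0,0.02,0]
  rotation:
    - [0,0,0]
    - [0,0,0]
    - [0,0,0]
    - [0,0,0]
  grip: [1,1,1,1]

```text
time_s: 10.7
position: [0.5124, 0.158, 0.0646]
tcp_rot: [[0.071, -0.0, 0.997], [-0.997, 0.0, 0.071], [-0.0, -1.0, -0.0]]
force: [0.0, 0.5, -2.2]
opening: 0.313
```

Request:
arm_command:
  translation:
    - [0,0.01,0]
    - [0,0.015,0]
    - [0,0.015,0]
    - [0,0.015,0]
  rotation:
    - [0,0,0]
    - [0,0,0]
    - [0,0,0]
    - [0,0,0]
  grip: [1,1,1,1]

```text
time_s: 11.1
position: [0.5124, 0.158, 0.0633]
tcp_rot: [[0.071, -0.0, 0.997], [-0.997, 0.0, 0.071], [-0.0, -1.0, -0.0]]
force: [-0.9, -0.2, -1.9]
opening: 0.31
```

Request:
arm_command:
  translation:
    - [0,0.005,0]
    - [0,0.01,0]
    - [0,0.01,0]
    - [0,0.01,0]
  rotation:
    - [0,0,0]
    - [0,0,0]
    - [0,0,0]
    - [0,0,0]
  grip: [1,1,1,1]

```text
time_s: 11.5
position: [0.5126, 0.158, 0.0629]
tcp_rot: [[0.071, 0.001, 0.998], [-0.998, 0.0, 0.071], [-0.0, -1.0, 0.001]]
force: [-0.1, 0.0, 2.5]
opening: 0.314
```

Request:
arm_command:
  translation:
    - [0,0.005,0]
    - [0,0.01,0]
    - [0,0.01,0]
    - [0,0.01,0]
  rotation:
    - [0,0,0]
    - [0,0,0]
    - [0,0,0]
    - [0,0,0]
  grip: [1,1,1,1]

```text
time_s: 11.9
position: [0.5127, 0.1581, 0.0627]
tcp_rot: [[0.071, 0.001, 0.998], [-0.998, 0.0, 0.071], [-0.0, -1.0, 0.001]]
force: [-1.9, 0.7, 7.4]
opening: 0.312
```

Seated at TCP z=0.0629. I'll release so it settles, then regrip and slide.

Request:
arm_command:
  translation:
    - [0,-0.01,0]
    - [0,-0.01,0]
    - [0,-0.01,0]
    - [0,-0.01,0]
    - [0,-0.01,0]
  rotation:
    - [0,0,0]
    - [0,0,0]
    - [0,0,0]
    - [0,0,0]
    - [0,0,0]
  grip: [0.1,0.1,0.1,0.1,0.1]

```text
time_s: 12.4
position: [0.5123, 0.158, 0.0623]
tcp_rot: [[0.071, -0.0, 0.997], [-0.997, -0.0, 0.071], [0.0, -1.0, -0.0]]
force: [-0.7, 0.9, -0.0]
opening: 0.445
```

Request:
arm_command:
  translation:
    - [0,0,0]
    - [0,0,0]
    - [0,0,0]
    - [0,0,0]
    - [0,0,0]
  rotation:
    - [0,0,0]
    - [0,0,0]
    - [0,0,0]
    - [0,0,0]
    - [0,0,0]
  grip: [1,1,1,1,1]

```text
time_s: 12.9
position: [0.5127, 0.158, 0.0625]
tcp_rot: [[0.071, 0.001, 0.997], [-0.997, 0.0, 0.071], [-0.0, -1.0, 0.001]]
force: [1.1, 0.8, -0.9]
opening: 0.309
```

Request:
arm_command:
  translation:
    - [-0.03,0,0]
    - [-0.06,0,0]
    - [-0.06,0,0]
    - [-0.06,0,0]
  rotation:
    - [0,0,0]
    - [0,0,0]
    - [0,0,0]
    - [0,0,0]
  grip: [1,1,1,1]

```text
time_s: 13.3
position: [0.5122, 0.1631, 0.0626]
tcp_rot: [[0.071, 0.001, 0.997], [-0.997, 0.0, 0.071], [-0.0, -1.0, 0.001]]
force: [0.8, 1.8, -0.3]
opening: 0.313
```

Request:
arm_command:
  translation:
    - [-0.03,0,0]
    - [-0.06,0,0]
    - [-0.06,0,0]
  rotation:
    - [0,0,0]
    - [0,0,0]
    - [0,0,0]
  grip: [1,1,1]

```text
time_s: 13.6
position: [0.5119, 0.1679, 0.0626]
tcp_rot: [[0.071, 0.0, 0.997], [-0.997, 0.0, 0.071], [-0.0, -1.0, 0.001]]
force: [1.6, -0.1, -0.2]
opening: 0.309
```

Request:
arm_command:
  translation:
    - [-0.01,0,0]
    - [-0.02,0,0]
    - [-0.02,0,0]
  rotation:
    - [0,0,0]
    - [0,0,0]
    - [0,0,0]
  grip: [1,1,1]

```text
time_s: 13.9
position: [0.5118, 0.1691, 0.0626]
tcp_rot: [[0.071, 0.001, 0.997], [-0.997, -0.0, 0.071], [0.0, -1.0, 0.0]]
force: [2.1, -1.1, 0.2]
opening: 0.313
```

Request:
arm_command:
  translation:
    - [-0.01,0,0]
    - [-0.02,0,0]
    - [-0.02,0,0]
  rotation:
    - [0,0,0]
    - [0,0,0]
    - [0,0,0]
  grip: [1,1,1]

```text
time_s: 14.2
position: [0.5117, 0.1708, 0.0626]
tcp_rot: [[0.071, 0.0, 0.997], [-0.997, 0.0, 0.071], [-0.0, -1.0, 0.0]]
force: [2.2, -0.7, 1.0]
opening: 0.314
```

Request:
arm_command:
  translation:
    - [-0.01,0,0]
    - [-0.02,0,0]
    - [-0.02,0,0]
  rotation:
    - [0,0,0]
    - [0,0,0]
    - [0,0,0]
  grip: [1,1,1]

```text
time_s: 14.5
position: [0.5116, 0.1724, 0.0626]
tcp_rot: [[0.071, 0.0, 0.997], [-0.997, 0.0, 0.071], [-0.0, -1.0, 0.0]]
force: [2.5, -1.9, 0.9]
opening: 0.317
```

Request:
arm_command:
  translation:
    - [-0.01,0,0]
    - [-0.02,0,0]
    - [-0.02,0,0]
  rotation:
    - [0,0,0]
    - [0,0,0]
    - [0,0,0]
  grip: [1,1,1]

```text
time_s: 14.8
position: [0.5115, 0.173, 0.0626]
tcp_rot: [[0.072, 0.0, 0.997], [-0.997, -0.002, 0.072], [0.002, -1.0, 0.0]]
force: [2.4, -6.6, -0.0]
opening: 0.313
```

Request:
arm_command:
  translation:
    - [-0.01,0,0]
    - [-0.02,0,0]
    - [-0.02,0,0]
  rotation:
    - [0,0,0]
    - [0,0,0]
    - [0,0,0]
  grip: [1,1,1]

```text
time_s: 15.1
position: [0.5115, 0.1731, 0.0626]
tcp_rot: [[0.073, 0.0, 0.997], [-0.997, -0.004, 0.073], [0.004, -1.0, -0.0]]
force: [2.8, -11.9, 0.9]
opening: 0.311
```

Request:
arm_command:
  translation:
    - [0,0,0]
    - [0,0,0]
    - [0,0,0]
  rotation:
    - [0,0,0]
    - [0,0,0]
    - [0,0,0]
  grip: [1,1,1]

```text
time_s: 15.4
position: [0.5115, 0.1731, 0.0626]
tcp_rot: [[0.072, -0.0, 0.997], [-0.997, -0.004, 0.072], [0.004, -1.0, -0.0]]
force: [3.2, -12.0, 1.1]
opening: 0.314
```

Request:
arm_command:
  translation:
    - [0,0,0]
    - [0,0,0]
    - [0,0,0]
    - [0,0,0]
    - [0,0,0]
  rotation:
    - [0,0,0]
    - [0,0,0]
    - [0,0,0]
    - [0,0,0]
    - [0,0,0]
  grip: [0.1,0.1,0.1,0.1,0.1]

```text
time_s: 15.9
position: [0.5106, 0.1759, 0.0624]
tcp_rot: [[0.071, -0.001, 0.997], [-0.997, 0.0, 0.071], [-0.0, -1.0, -0.001]]
force: [-0.6, 0.5, 0.2]
opening: 0.449
```

Request:
arm_command:
  translation:
    - [0,-0.3,0]
    - [0,-0.8,0]
    - [0,-1,0]
    - [0,-1,0]
    - [0,-1,0]
  rotation:
    - [0,0,0]
    - [0,0,0]
    - [0,0,0]
    - [0,0,0]
    - [0,0,0]
  grip: [0.1,0.1,0.1,0.1,0.1]

```text
time_s: 16.4
position: [0.5107, 0.1757, 0.1424]
tcp_rot: [[0.071, -0.0, 0.997], [-0.997, 0.0, 0.071], [-0.0, -1.0, -0.0]]
force: [0.0, 0.3, -0.7]
opening: 0.451
```

Request:
arm_command:
  translation:
    - [0,-0.5,0]
    - [0,-1,0]
    - [0,-1,0]
    - [0,-1,0]
    - [0,-1,0]
  rotation:
    - [0,0,0]
    - [0,0,0]
    - [0,0,0]
    - [0,0,0]
    - [0,0,0]
  grip: [0.1,0.1,0.1,0.1,0.1]

```text
time_s: 16.9
position: [0.5096, 0.1753, 0.2205]
tcp_rot: [[0.071, -0.005, 0.997], [-0.997, -0.001, 0.071], [0.0, -1.0, -0.005]]
force: [0.6, -0.2, 0.1]
opening: 0.452
```

```bash
python3 - <<'E'
from h import *
s=bot.read_state();print(s['time_s'],np.round(s['position'],4),np.round(s['force'],2),s['opening'])
F=np.array([.5104,.1942]);th=-1.5019;Rz=np.array([[np.cos(th),-np.sin(th)],[np.sin(th),np.cos(th)]])
T=lambda p:np.r_[F+Rz@np.array(p[:2]),p[2]]
a=[]
for n in('scene','top'):
    c=cap(n,n+'1.png'); u,v=proj(c,[T((-.04,0,.12))])[0].astype(int)
    crop=cv2.resize(c['image'][v-40:v+45,u-60:u+60],None,fx=6,fy=6,interpolation=cv2.INTER_CUBIC)
    f=lambda P:((proj(c,P)-[u-60,v-40])*6).astype(int)
    cv2.polylines(crop,[f([T((-.089,0,.06)),T((.131,0,.06))])],0,(0,0,255),1)
    for q in(1.6,1.7,1.8,1.9): 
        y,z=.055-.115*np.cos(q),.092+.115*np.sin(q)
        cv2.polylines(crop,[f([T((-.122,y,z)),T((-.082,y,z))])],0,(0,255,0) if q<1.85 else (255,255,0),1)
    a.append(crop)
cv2.imwrite('pics/seat.png',cv2.resize(np.vstack(a),(423,600)))
E
```

```text
16.9 [0.5096 0.1753 0.2205] [ 0.61 -0.2   0.13] 0.4519851976292518
```

View pics/seat.png

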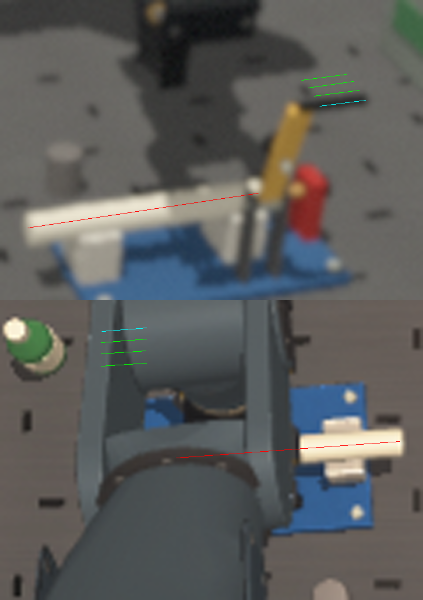

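The blank lies along the V axis with its end at the collar, about fixture x=-89. The handle matches q≈1.88. I'll grip the handle lightly and swing it.

```bash
cat >> h.py <<'E'
F=np.array([.5104,.1942]);th=-1.5019;Rz=np.array([[np.cos(th),-np.sin(th)],[np.sin(th),np.cos(th)]])
T=lambda p:np.r_[F+Rz@np.array(p[:2]),p[2]]
E
python3 - <<'E'
from h import *
plan([((.5096,.1753,.262),3.95),(T((-.102,.090,.262)),3.95),(T((-.102,.09,.2035)),3.95)])
h=lambda q:np.array([.055-.115*np.cos(q),.092+.115*np.sin(q)])
q=1.88
qs=np.arange(1.88,.2,-.14)
for i in range(0,len(qs)-1,4):
    print(np.round(qs[i],2),[[round((h(k)-h(qs[i]))[1]/-.08,3),round((h(k)-h(qs[i]))[0]/.08,3)] for k in qs[i+1:i+5]])
E
```

```text
[0.001, -0.518, -0.005] [0.004, 0.002, 0.0]
->  (0.5096, 0.1753, 0.262) 3.95
[-0.755, -0.0, 0.576] [-0.0, 0.0, -0.0]
[-0.755, -0.0, 0.576] [-0.0, 0.0, -0.0]
->  [0.59316462 0.30215378 0.262     ] 3.95
[-0.0, 0.731, -0.0] [-0.0, 0.0, 0.0]
->  [0.59316462 0.30215378 0.2035    ] 3.95
1.88 [[np.float64(-0.048), np.float64(-0.195)], [np.float64(-0.068), np.float64(-0.395)], [np.float64(-0.059), np.float64(-0.596)], [np.float64(-0.023), np.float64(-0.794)]]
1.32 [[np.float64(0.063), np.float64(-0.191)], [np.float64(0.153), np.float64(-0.371)], [np.float64(0.266), np.float64(-0.537)], [np.float64(0.402), np.float64(-0.685)]]
0.76 [[np.float64(0.155), np.float64(-0.128)], [np.float64(0.327), np.float64(-0.233)], [np.float64(0.511), np.float64(-0.313)]]
```

Request:
arm_command:
  translation:
    - [0,-0.52,0]
    - [0,-0.52,0]
  rotation:
    - [0,0,0]
    - [0,0,0]
  grip: [-0.3,-0.3]

```text
time_s: 17.2
position: [0.5135, 0.176, 0.2668]
tcp_rot: [[0.071, 0.006, 0.997], [-0.997, 0.001, 0.071], [-0.001, -1.0, 0.006]]
force: [0.5, 1.1, -0.1]
opening: 0.555
```

Request:
arm_command:
  translation:
    - [-0.75,0,0.57]
    - [-0.75,0,0.57]
    - [-0.75,0,0.57]
  rotation:
    - [0,0,0]
    - [0,0,0]
    - [0,0,0]
  grip: [-0.3,-0.3,-0.3]

```text
time_s: 17.5
position: [0.5536, 0.2408, 0.2626]
tcp_rot: [[0.073, 0.0, 0.997], [-0.997, 0.001, 0.073], [-0.001, -1.0, 0.0]]
force: [-0.4, 0.3, -0.4]
opening: 0.649
```

Request:
arm_command:
  translation:
    - [-0.75,0,0.57]
    - [-0.75,0,0.57]
    - [-0.75,0,0.57]
    - [-0.75,0,0.57]
  rotation:
    - [0,0,0]
    - [0,0,0]
    - [0,0,0]
    - [0,0,0]
  grip: [-0.3,-0.3,-0.3,-0.3]

```text
time_s: 17.9
position: [0.5924, 0.3009, 0.2624]
tcp_rot: [[0.071, -0.004, 0.997], [-0.997, -0.002, 0.071], [0.002, -1.0, -0.004]]
force: [-0.0, -0.2, -0.0]
opening: 0.651
```

```bash
python3 - <<'E'
from h import *
s=bot.read_state();print(s['time_s'],np.round(s['position'],4),np.round(s['force'],2),s['opening'])
plan([(T((-.102,.090,.2035)),3.95)])
a=[]
for n in('scene','top'):
    c=cap(n); u,v=proj(c,[T((-.09,.05,.19))])[0].astype(int)
    crop=cv2.resize(c['image'][v-35:v+35,u-50:u+50],None,fx=7,fy=7,interpolation=cv2.INTER_CUBIC)
    f=lambda P:((proj(c,P)-[u-50,v-35])*7).astype(int)
    q=1.88; y,z=.055-.115*np.cos(q),.092+.115*np.sin(q)
    cv2.polylines(crop,[f([T((-.122,y,z)),T((-.082,y,z))])],0,(255,255,0),1)
    a.append(crop)
cv2.imwrite('pics/hnd.png',cv2.resize(np.vstack(a),(428,600)))
E
```

```text
17.9 [0.5924 0.3009 0.2624] [-0.03 -0.21 -0.  ] 0.6511896314772635
[-0.016, 0.737, 0.013] [0.004, 0.002, 0.002]
->  [0.59316462 0.30215378 0.2035    ] 3.95
```

View pics/hnd.png

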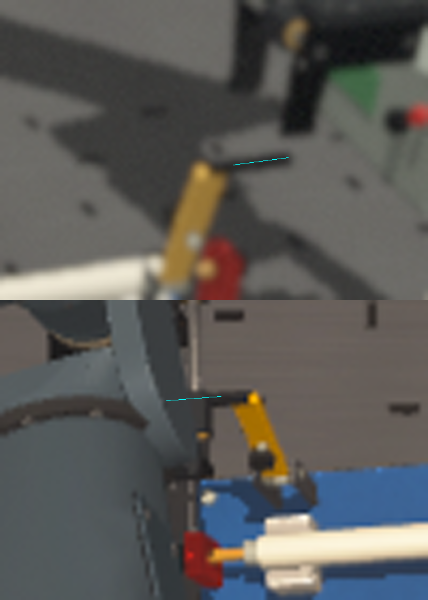

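The overlay matches the handle in both views, and the blank's end is at the collar. Descend and grip.

Request:
arm_command:
  translation:
    - [-0.015,0.3,0.01]
    - [-0.015,0.6,0.01]
    - [-0.015,0.74,0.01]
    - [-0.015,0.74,0.01]
  rotation:
    - [0,0,0]
    - [0,0,0]
    - [0,0,0]
    - [0,0,0]
  grip: [-0.3,-0.3,-0.3,-0.3]

```text
time_s: 18.4
position: [0.5927, 0.3016, 0.203]
tcp_rot: [[0.07, -0.005, 0.998], [-0.998, -0.002, 0.07], [0.001, -1.0, -0.005]]
force: [0.1, 0.1, -0.3]
opening: 0.65
```

Request:
arm_command:
  translation:
    - [0,0,0]
    - [0,0,0]
    - [0,0,0]
    - [0,0,0]
    - [0,0,0]
  rotation:
    - [0,0,0]
    - [0,0,0]
    - [0,0,0]
    - [0,0,0]
    - [0,0,0]
  grip: [0.3,0.7,1,1,1]

```text
time_s: 18.9
position: [0.5945, 0.3031, 0.2055]
tcp_rot: [[0.071, 0.001, 0.997], [-0.997, 0.0, 0.071], [-0.0, -1.0, 0.001]]
force: [-0.5, -0.1, 0.3]
opening: 0.283
```

Request:
arm_command:
  translation:
    - [0,0,0]
    - [0,0,0]
    - [0,0,0]
    - [0,0,0]
  rotation:
    - [0,0,0]
    - [0,0,0]
    - [0,0,0]
    - [0,0,0]
  grip: [1,1,1,1]

```text
time_s: 19.3
position: [0.5928, 0.3029, 0.2047]
tcp_rot: [[0.071, -0.003, 0.997], [-0.997, -0.001, 0.071], [0.0, -1.0, -0.003]]
force: [-5.1, -0.6, 1.4]
opening: 0.103
```

Request:
arm_command:
  translation:
    - [0,-0.05,-0.195]
    - [0,-0.07,-0.395]
    - [0,-0.06,-0.595]
    - [0,-0.02,-0.795]
    - [0,-0.02,-0.795]
  rotation:
    - [0,0,0]
    - [0,0,0]
    - [0,0,0]
    - [0,0,0]
    - [0,0,0]
  grip: [1,1,1,1,1]

```text
time_s: 19.8
position: [0.5343, 0.2992, 0.2088]
tcp_rot: [[0.071, 0.011, 0.997], [-0.997, 0.002, 0.071], [-0.002, -1.0, 0.011]]
force: [3.1, 0.5, 5.5]
opening: 0.102
```

```bash
python3 - <<'E'
from h import *
s=bot.read_state();p=np.array(s['position']);print(s['time_s'],np.round(p,4),np.round(s['force'],2),s['opening'])
y=(Rz.T@(p[:2]-F)); print(y, p[2], np.hypot(y[1]-.055,p[2]-.003-.092), np.arctan2(p[2]-.095,.055-y[1]))
E
```

```text
19.8 [0.5343 0.2992 0.2088] [3.14 0.46 5.46] 0.10174389797316546
[-0.10306625  0.03104421] 0.2088111199685499 0.11630498997293913 1.3633375425827183
```

Tracking the arc well (radius 116 mm). Continue.

Request:
arm_command:
  translation:
    - [0,0.06,-0.19]
    - [0,0.15,-0.37]
    - [0,0.265,-0.535]
    - [0,0.4,-0.685]
    - [0,0.4,-0.685]
  rotation:
    - [0,0,0]
    - [0,0,0]
    - [0,0,0]
    - [0,0,0]
    - [0,0,0]
  grip: [1,1,1,1,1]

```text
time_s: 20.3
position: [0.4769, 0.2953, 0.175]
tcp_rot: [[0.071, 0.003, 0.997], [-0.997, 0.002, 0.071], [-0.001, -1.0, 0.003]]
force: [-0.4, 2.0, 2.2]
opening: 0.102
```

Request:
arm_command:
  translation:
    - [0,0.155,-0.13]
    - [0,0.325,-0.235]
    - [0,0.51,-0.315]
    - [0,0.51,-0.315]
  rotation:
    - [0,0,0]
    - [0,0,0]
    - [0,0,0]
    - [0,0,0]
  grip: [1,1,1,1]

```text
time_s: 20.7
position: [0.4509, 0.2934, 0.1326]
tcp_rot: [[0.07, -0.001, 0.998], [-0.998, 0.001, 0.07], [-0.001, -1.0, -0.001]]
force: [-1.2, 4.6, -5.5]
opening: 0.098
```

```bash
python3 - <<'E'
from h import *
s=bot.read_state();p=np.array(s['position']);print(s['time_s'],np.round(p,4),np.round(s['force'],2),s['opening'])
y=(Rz.T@(p[:2]-F)); print(y, p[2], np.hypot(y[1]-.055,p[2]-.003-.092), np.arctan2(p[2]-.095,.055-y[1]))
E
```

```text
20.7 [0.4509 0.2934 0.1326] [-1.16  4.55 -5.49] 0.09812894203395285
[-0.10304745 -0.05257292] 0.13257324087657602 0.11394595705953772 0.3360346755801367
```

Request:
arm_command:
  translation:
    - [0,0,0]
    - [0,0,0]
    - [0,0,0]
    - [0,0,0]
  rotation:
    - [0,0,0]
    - [0,0,0]
    - [0,0,0]
    - [0,0,0]
  grip: [0.4,0.4,0.4,0.4]

```text
time_s: 21.1
position: [0.4516, 0.2926, 0.1341]
tcp_rot: [[0.071, 0.001, 0.997], [-0.997, -0.0, 0.071], [0.0, -1.0, 0.001]]
force: [0.2, -0.6, -0.3]
opening: 0.286
```

Request:
arm_command:
  translation:
    - [0,-0.25,0]
    - [0,-0.5,0]
    - [0,-0.5,-0.04]
    - [0,-0.5,-0.04]
    - [0,-0.5,-0.04]
  rotation:
    - [0,0,0]
    - [0,0,0]
    - [0,0,0]
    - [0,0,0]
    - [0,0,0]
  grip: [0.4,0.4,1,1,1]

```text
time_s: 21.6
position: [0.4472, 0.2922, 0.1731]
tcp_rot: [[0.071, -0.002, 0.997], [-0.997, -0.001, 0.071], [0.001, -1.0, -0.002]]
force: [-0.3, -0.4, -0.1]
opening: 0.112
```

Request:
arm_command:
  translation:
    - [0,0,0]
    - [0,0,0]
    - [0,0.15,0]
    - [0,0.15,0]
  rotation:
    - [0,0,0]
    - [0,0,0]
    - [0,0,0]
    - [0,0,0]
  grip: [1,1,1,1]

```text
time_s: 22.0
position: [0.4476, 0.2923, 0.1603]
tcp_rot: [[0.071, -0.001, 0.997], [-0.997, -0.001, 0.071], [0.0, -1.0, -0.002]]
force: [-0.2, 0.7, 0.2]
opening: 0.009
```

Request:
arm_command:
  translation:
    - [0,0.06,0]
    - [0,0.12,0]
    - [0,0.18,0]
    - [0,0.24,0]
    - [0,0.3,0]
  rotation:
    - [0,0,0]
    - [0,0,0]
    - [0,0,0]
    - [0,0,0]
    - [0,0,0]
  grip: [1,1,1,1,1]

```text
time_s: 22.5
position: [0.4453, 0.2922, 0.1374]
tcp_rot: [[0.071, -0.005, 0.997], [-0.997, -0.001, 0.071], [0.001, -1.0, -0.005]]
force: [-3.8, 0.2, 5.5]
opening: 0.005
```

Request:
arm_command:
  translation:
    - [0,0.03,-0.02]
    - [0,0.06,-0.02]
    - [0,0.09,-0.02]
    - [0,0.12,-0.02]
    - [0,0.12,-0.02]
  rotation:
    - [0,0,0]
    - [0,0,0]
    - [0,0,0]
    - [0,0,0]
    - [0,0,0]
  grip: [1,1,1,1,1]

```text
time_s: 23.0
position: [0.445, 0.2922, 0.1277]
tcp_rot: [[0.071, -0.003, 0.997], [-0.997, -0.001, 0.071], [0.001, -1.0, -0.003]]
force: [-1.5, 0.5, 1.0]
opening: 0.005
```

Request:
arm_command:
  translation:
    - [0,0.02,0]
    - [0,0.04,0]
    - [0,0.05,0]
    - [0,0.05,0]
    - [0,0.05,0]
  rotation:
    - [0,0,0]
    - [0,0,0]
    - [0,0,0]
    - [0,0,0]
    - [0,0,0]
  grip: [1,1,1,1,1]

```text
time_s: 23.5
position: [0.4454, 0.2923, 0.1241]
tcp_rot: [[0.071, -0.002, 0.997], [-0.997, -0.0, 0.071], [0.0, -1.0, -0.002]]
force: [-4.4, -0.6, 4.4]
opening: 0.005
```

Request:
arm_command:
  translation:
    - [0,0.02,0]
    - [0,0.04,0]
    - [0,0.055,0]
    - [0,0.055,0]
    - [0,0.055,0]
  rotation:
    - [0,0,0]
    - [0,0,0]
    - [0,0,0]
    - [0,0,0]
    - [0,0,0]
  grip: [1,1,1,1,1]

```text
time_s: 24.0
position: [0.4453, 0.2923, 0.1198]
tcp_rot: [[0.071, -0.002, 0.997], [-0.997, -0.0, 0.071], [0.0, -1.0, -0.002]]
force: [-4.3, 0.1, 5.0]
opening: 0.007
```

Request:
arm_command:
  translation:
    - [0,0,0]
    - [0,0,0]
    - [0,0,0]
  rotation:
    - [0,0,0]
    - [0,0,0]
    - [0,0,0]
  grip: [1,1,1]

```text
time_s: 24.3
position: [0.4453, 0.2923, 0.1198]
tcp_rot: [[0.071, -0.002, 0.997], [-0.997, -0.0, 0.071], [0.0, -1.0, -0.002]]
force: [-4.5, 0.5, 4.4]
opening: 0.006
```

Checking the strap angle visually after lifting clear.

Request:
arm_command:
  translation:
    - [0,-0.5,0]
    - [0,-1,0]
    - [0,-1,0]
  rotation:
    - [0,0,0]
    - [0,0,0]
    - [0,0,0]
  grip: [1,1,1]

```text
time_s: 24.6
position: [0.451, 0.2941, 0.2045]
tcp_rot: [[0.071, 0.013, 0.997], [-0.997, 0.005, 0.071], [-0.004, -1.0, 0.014]]
force: [0.6, 0.4, 0.3]
opening: 0.006
```

Request:
arm_command:
  translation:
    - [0,-0.5,-0.5]
    - [0,-1,-1]
    - [0,-1,-1]
    - [0,-1,-1]
  rotation:
    - [0,0,0]
    - [0,0,0]
    - [0,0,0]
    - [0,0,0]
  grip: [1,1,1,1]

```text
time_s: 25.0
position: [0.3667, 0.2872, 0.2808]
tcp_rot: [[0.072, 0.004, 0.997], [-0.997, 0.001, 0.072], [-0.001, -1.0, 0.004]]
force: [-0.7, -0.1, -1.1]
opening: 0.003
```

```bash
python3 - <<'E'
from h import *
s=bot.read_state();print(s['time_s'],np.round(s['position'],4),np.round(s['force'],2))
a=[]
for n in('scene','top'):
    c=cap(n,n+'2.png'); u,v=proj(c,[T((-.07,0,.09))])[0].astype(int)
    crop=cv2.resize(c['image'][v-30:v+30,u-45:u+45],None,fx=8,fy=8,interpolation=cv2.INTER_CUBIC)
    f=lambda P:((proj(c,P)-[u-45,v-30])*8+4).astype(int)
    for q,col in((0,(0,255,0)),(.07,(255,255,0)),(-.07,(255,0,255))):
        y,z=.055-.115*np.cos(q),.092+.115*np.sin(q)
        cv2.polylines(crop,[f([T((-.122,y,z)),T((-.082,y,z))])],0,col,1); print(n,q,f([T((-.122,y,z)),T((-.082,y,z))]).tolist())
    a.append(crop)
cv2.imwrite('pics/strap.png',cv2.resize(np.vstack(a),(450,600)))
E
```

```text
25.0 [0.3667 0.2872 0.2808] [-0.71 -0.14 -1.14]
scene 0 [[426, 155], [337, 168]]
scene 0.07 [[429, 139], [339, 151]]
scene -0.07 [[424, 172], [335, 185]]
top 0 [[250, 398], [346, 391]]
top 0.07 [[246, 395], [341, 388]]
top -0.07 [[255, 400], [350, 393]]
```

View pics/strap.png

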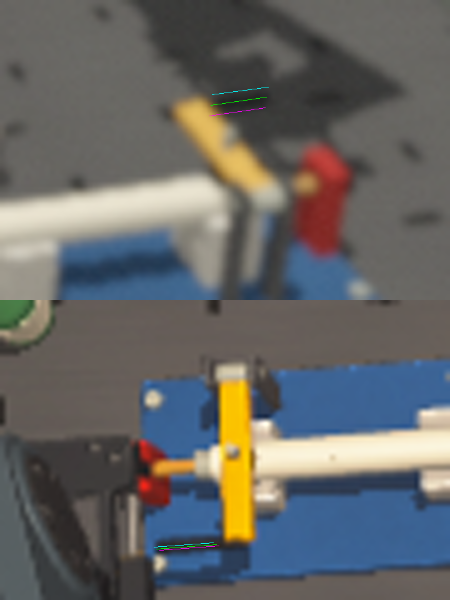

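```bash
python3 - <<'E'
from fit import *
print(bot.tip_extent)
c=cap('scene'); hsv=cv2.cvtColor(c['image'],cv2.COLOR_BGR2HSV).astype(int)
H,S,V=hsv[...,0],hsv[...,1],hsv[...,2]
def ym(im):
    h=cv2.cvtColor(im,cv2.COLOR_BGR2HSV).astype(int); m=((h[...,0]>14)&(h[...,0]<34)&(h[...,1]>110)&(h[...,2]>90))
    u,v=proj(c,[T((-.066,.03,.12))])[0].astype(int); w=np.zeros_like(m); w[v-40:v+25,u-25:u+30]=1
    m=(m&w).astype(np.uint8); n,l,st,_=cv2.connectedComponentsWithStats(m); return (l==1+st[1:,4].argmax()).astype(np.uint8)
def strap(q,r0,L):
    return np.array([T((x,.055-r*np.cos(q)-t*np.sin(q)*-1*-1,.092+r*np.sin(q)+t*np.cos(q)*1)) if 0 else T((x,.055-r*np.cos(q)+t*np.sin(q),.092+r*np.sin(q)+t*np.cos(q))) for x in(-.076,-.056) for r in(r0,L) for t in(-.005,.005)])
ims={'open':cv2.imread('pics/scene1.png'),'shut':c['image']}
for k,q0 in(('open',1.88),('shut',0.)):
    m=ym(ims[k]); best=None
    f=lambda p:np.abs(sil(c,strap(*p))-m).sum()/m.sum()
    p0=np.array([q0,.01,.12])
    for i in range(3):
        r=minimize(f,p0,method='Nelder-Mead',options=dict(initial_simplex=np.vstack([p0,p0+[.15,0,0],p0+[0,.015,0],p0+[0,0,.01]]))); p0=r.x
    print(k,m.sum(),r.x.round(4),round(r.fun,3),[(d,round(f(r.x+[d,0,0]),3)) for d in(-.1,-.05,.05,.1)])
print(models.spot_point('scene','strap_handle')[:2],proj(c,[T((-.102,-.06,.092))])/[512,384])
plan([(T((-.102,-.059,.16)),3.95),(T((-.102,-.059,.123)),3.95)])
E
```

```text
0.022
open 198 [1.8486 0.0077 0.1074] 0.297 [(-0.1, np.float64(0.594)), (-0.05, np.float64(0.434)), (0.05, np.float64(0.378)), (0.1, np.float64(0.55))]
shut 149 [0.0149 0.0218 0.1111] 0.193 [(-0.1, np.float64(0.504)), (-0.05, np.float64(0.336)), (0.05, np.float64(0.299)), (0.1, np.float64(0.508))]
[{'point': [0.667, 0.4362], 'conf': 0.49}] [[0.6646379  0.44203903]]
[0.001, 0.74, 0.483] [0.0, 0.001, 0.0]
[0.001, 0.741, 0.483] [0.0, 0.001, 0.0]
->  [0.44451811 0.29189635 0.16      ] 3.95
[-0.0, 0.462, 0.0] [0.0, 0.0, 0.0]
->  [0.44451811 0.29189635 0.123     ] 3.95
```

Touch (q≈0.007) and vision (q≈0.015) agree that the pad is about half squeezed. One last numeric check that the blank hasn't moved since the push, then hand in.

```bash
python3 - <<'E'
from h import *
c=cap('scene'); ims=[cv2.imread('pics/scene1.png'),c['image']]
xs=np.linspace(.10,.16,121); uv=proj(c,[T((x,0,.068)) for x in xs]).astype(np.float32)
for im in ims:
    p=cv2.remap(cv2.cvtColor(im,cv2.COLOR_BGR2GRAY),uv[:,0:1],uv[:,1:2],cv2.INTER_LINEAR).ravel().astype(float)
    h=(p[:20].mean()+p[-20:].mean())/2; print('far end x',xs[np.where(p<h)[0][0]])
s=bot.read_state();print(s['time_s'],np.round(s['position'],3),np.round(s['force'],1))
print(bot.hand_in())
E
```

```text
far end x 0.1345
far end x 0.1345
25.25 [0.367 0.287 0.278] [ 0.1 -0.2  0.1]
the job is handed in; nothing more can be done
None
```

The job is handed in at about 25 s, with the blank in the V-blocks against the stop, the strap closed on it and the arm clear of everything.

- **Blank:** I lifted it from the cradle, and on the first lowering the fingers rubbed a V-block with about 7 N. I backed off, shifted 9 mm and laid it down with about 2–7 N of contact. I then slid it until motion stopped, with a steady push of about 12 N. Allowing for sliding friction, that is about 10 N on the collar.
- **Strap:** I swung it over by its handle and pressed it down with closed fingertips. The angle reads about 0.007 rad by touch height and 0.015 rad by image fit, so the pad should be about half squeezed.
- **Last checks:** The blank's far end was at the same image position before and after clamping, and the tool force was near zero. I could not see the pin or the pad's squeeze, so I inferred both. The holding force on the handle (about 4.5 N) neither confirmed nor ruled out the squeeze.
- **Loose items:** The gear, screwdriver, stub, bottle and ring were not deliberately touched. I did not re-measure their positions.

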